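# Return the calibration weights to their storage pots

## Task

Put the four steel calibration weights back in their low white storage pots, each in the pot of its own size: the largest weight in the largest pot, the next largest in the next largest, and so on down to the smallest. Each must end standing upright on the floor of its pot, let go; do not drop the weights, and leave the mesh basket and the vial where they stand.

Things in the scene. Friction and masses are not known exactly. Their poses are not given: they have to be found in the camera images.
- weight_a_center (a point): Centre (half-way up, on the axis) of the largest of the four calibration weights: a bare steel cylinder with a knob at the top, 40 mm in diameter, 52 mm high overall, about 500 g, standing loose and upright on the worktop; z is its axis, upward. The plain cylindrical part is the lower 60 % of the height.
- weight_b_center (a point): Centre (half-way up, on the axis) of the second largest of the four calibration weights: a bare steel cylinder with a knob at the top, 31 mm in diameter, 40 mm high overall, about 200 g, standing loose and upright on the worktop; z is its axis, upward. The plain cylindrical part is the lower 60 % of the height.
- weight_c_center (a point): Centre (half-way up, on the axis) of the second smallest of the four calibration weights: a bare steel cylinder with a knob at the top, 24 mm in diameter, 30 mm high overall, about 100 g, standing loose and upright on the worktop; z is its axis, upward. It may be gripped anywhere along its height as if it were a plain cylinder of that diameter.
- weight_d_center (a point): Centre (half-way up, on the axis) of the smallest of the four calibration weights: a bare steel cylinder with a knob at the top, 19 mm in diameter, 22 mm high overall, about 50 g, standing loose and upright on the worktop; z is its axis, upward. It may be gripped anywhere along its height as if it were a plain cylinder of that diameter.
- pot_a_floor (a point): Centre of the upper face of the inner floor of the largest of the four storage pots: a low round open white plastic dish with a grey liner, 68 mm inside, 74 mm outside, rim 8 mm above the worktop, floor 3 mm thick (this point is 3 mm above the worktop). It is fixed to the worktop. z points up. Belongs to the largest weight (40 mm).
- pot_b_floor (a point): Centre of the upper face of the inner floor of the second largest of the four storage pots: a low round open white plastic dish with a grey liner, 56 mm inside, 62 mm outside, rim 8 mm above the worktop, floor 3 mm thick (this point is 3 mm above the worktop). It is fixed to the worktop. z points up. Belongs to the second largest weight (31 mm).
- pot_c_floor (a point): Centre of the upper face of the inner floor of the second smallest of the four storage pots: a low round open white plastic dish with a grey liner, 45 mm inside, 51 mm outside, rim 8 mm above the worktop, floor 3 mm thick (this point is 3 mm above the worktop). It is fixed to the worktop. z points up. Belongs to the second smallest weight (24 mm).
- pot_d_floor (a point): Centre of the upper face of the inner floor of the smallest of the four storage pots: a low round open white plastic dish with a grey liner, 35 mm inside, 41 mm outside, rim 8 mm above the worktop, floor 3 mm thick (this point is 3 mm above the worktop). It is fixed to the worktop. z points up. Belongs to the smallest weight (19 mm).
- basket_center (a point): Centre (half-way up) of a loose bystander: a grey mesh basket with a collar, 26 mm across, 46 mm high, standing upright. Not a weight; to be left alone.
- vial_center (a point): Centre (half-way up) of a loose bystander: a clear sample vial with a white screw cap, 23 mm across, 48 mm high, standing upright. Not a weight; to be left alone.
There are look-alikes about, which are no part of the job. What is shaped like the part that bears weight_c_center but black or green is not meant.

How it is judged:
At the end, for the whole second after the job is handed in: Each weight stands upright (within 0.1 rad) and at rest on the floor of the pot of its own size rank, its axis within 15 mm of the pot's centre and its height within 3 mm of resting on the floor (horizontal distance between weight_a_center and pot_a_floor below 0.015 m and z of weight_a_center in the frame of pot_a_floor between 0.023 and 0.029 m and angle between each of weight_a_center, weight_b_center, weight_c_center, weight_d_center's own z axis and vertical below 0.1 rad and linear speed of each of weight_a, weight_b, weight_c, weight_d below 0.02 m/s and horizontal distance between weight_b_center and pot_b_floor below 0.015 m and z of weight_b_center in the frame of pot_b_floor between 0.017 and 0.023 m and horizontal distance between weight_c_center and pot_c_floor below 0.015 m and z of weight_c_center in the frame of pot_c_floor between 0.012 and 0.018 m and horizontal distance between weight_d_center and pot_d_floor below 0.015 m and z of weight_d_center in the frame of pot_d_floor between 0.008 and 0.014 m); the robot touches nothing.
It fails at once if a weight is dropped (falls freely faster than 0.5 m/s) ((contact force between weight_a and anything else below 0.02 N and linear speed of weight_a above 0.5 m/s) or (contact force between weight_b and anything else below 0.02 N and linear speed of weight_b above 0.5 m/s) or (contact force between weight_c and anything else below 0.02 N and linear speed of weight_c above 0.5 m/s) or (contact force between weight_d and anything else below 0.02 N and linear speed of weight_d above 0.5 m/s)).
It fails at once if the basket is pushed away (over 20 mm) or knocked over (distance of basket_center from where it was at the start of the episode above 0.02 m or angle between basket_center's own z axis and vertical above 0.5 rad).
It fails at once if the vial is pushed away (over 20 mm) or knocked over (distance of vial_center from where it was at the start of the episode above 0.02 m or angle between vial_center's own z axis and vertical above 0.5 rad).
It also fails if it takes over 106 s, if anything falls off the work surface, if the arm or the gripper's body presses on something with over 40 N, if the wrist force passes 120 N, or if a joint passes its speed limit or range.

## Robot

A 6-joint arm with a two-finger parallel gripper is mounted at the origin on a cart in front of the work surface, level with it; the furniture and walls round the work are solid. World frame = base frame: x ahead of the robot, y to its left, z up, the work surface at z = 0. Lengths are in m, angles in rad, forces in N, time in s.
With the tool pointing down it reaches from about 0.275 to 0.825 m from the base axis. Payload 5.2 kg.
Tool frame: the origin (TCP) lies on the centre line of the jaws, within the pads' length; the fingertips stand 11 mm ahead of it and the grasp point (between the pads) lies 8 mm behind it; z points along the fingers, y is the line along which they close (so a half turn about z gives the same grasp; the last joint's range is limited). The gripper opens to 93 mm and grips with 3 to 60 N. Pads are 15 mm wide; open, the fingers measure 128 mm over their backs; the gripper's body (75 mm by 188 mm) begins 65 mm behind the grasp point.
Start: joints at [-1.324, 0.259, 1.535, -0, 1.348, -0.203], TCP at [0.239, -0.495, 0.23] pointing down, gripper open.
Joint ranges: [-3.14, 3.14], [-0.91, 2.08], [0.19, 2.58], [-1.22, 4.36], [0.22, 2.71], [-3.12, 3.12]. Speed limits (rad/s): [2.57, 2.57, 3.14, 3.14, 3.14, 3.14].

## Interface

Orientations are given as a unit quaternion [x, y, z, w].
In Python, from rig import r gives the robot as it stands.
- The arm moves only by the shell command python3 -m handwheel 'ROWS'. ROWS is JSON, a list of rows, each a list of 7 numbers: the shift along the tool's x, y, z in mm, then the turn, a rotation vector about the tool's x, y, z in rad, then the opening, from 0 (shut) to 1 (fully open). A call has 1 to 12 rows; each row shifts and turns the commanded pose from where the row before left it, along the tool's axes as they then stand; what a row does not reach is not made up. A row lasts 1/10 s, in which the tool goes at most 50 mm and 8.59 degrees, less where a joint would pass 70% of its speed; a pose out of reach is approached as far as the arm can. A call is refused whole if a number of a shift passes 50 or a number of a turn 0.15, either way. A call with a gripper value outside its range is refused whole. The fingers move at their own pace and stop on an object; the grip force is fixed at half the most. Time passes only in rows, so rows that do not move let the fingers close. It gives the time, the measured TCP pose, the force, the opening and the grip force at its end, in the units of the state.
- r.observe(): the state, without advancing time (a new reading comes with each control period).
- r.capture(name): name is "scene" or "side" or "wrist"; returns a dict with "color" (400x640x3 uint8, blue, green, red), "fov_y" (degrees; the focal length in pixels is half the picture's height over the tangent of half this angle, whatever the lens; pixels are square), "cx", "cy" (the principal point, pixels), "extrinsics" (4x4, takes a point from camera to world coordinates). Camera axes: x right, y down, z forward; pixel columns grow to the right and rows downward; lengths in m; the calibration is good to about 2 mm. The wrist camera is an equidistant fisheye: a pixel r from the principal point sees the ray r / f radians off the axis. A picture is of the moment at which its call begins. There is no depth.
- r.finish_job(): hands the job in; it is judged then, once.
The state is a dict: "clock": time; "q": joint angles; "joint_vel": joint speeds; "joint_efforts": joint torques, N m; "tool_pos": TCP position; "tcp_rot": TCP orientation; "ft_force": force on the tool from outside, world axes, zero at the start; "torque": the same for the moment, N m; "width": finger opening in m; "gripper_force": force on a finger pad.
Only numpy, scipy, OpenCV 4.12 (cv2) and the standard library are available. Lean on these libraries where they do the work, as an engineer would, in place of code of your own. Each camera call takes 0.05 s, during which the arm holds its last target. There are 200 camera calls.

## Working session

There is one attempt and no reset: what is moved stays moved. The work goes in short steps, Python scripts to look and compute and a shell command to move; the robot and the scene stay as the last step left them, time stands still between calls to the robot, and variables do not carry over. Pictures are saved under pics/ and viewed, at most 14 in all, crops included, and the job is handed in when it is done.

```bash
mkdir -p pics; ls; python3 - <<'E'
from rig import r
import cv2,numpy as np
s=r.observe();print({k:np.round(v,3) for k,v in s.items()})
for n in("scene","side","wrist"):
    c=r.capture(n);cv2.imwrite(f"pics/{n}0.png",c["color"]);print(n,c["fov_y"],c["cx"],c["cy"],np.round(c["extrinsics"],3).tolist())
E
```

```text
pics
{'clock': np.float64(0.0), 'q': array([-1.324,  0.259,  1.536, -0.   ,  1.348, -0.203]), 'joint_vel': array([ 0.   , -0.001,  0.002,  0.001,  0.002, -0.001]), 'joint_efforts': array([-1.0000e-03, -4.3731e+01, -2.8400e+01,  7.2000e-02,  4.1000e-02,
       -0.0000e+00]), 'tool_pos': array([ 0.239, -0.495,  0.229]), 'tcp_rot': array([ 0.975,  0.223, -0.   , -0.001]), 'ft_force': array([-0.118, -0.382, -0.485]), 'torque': array([-0.026, -0.012, -0.031]), 'gripper_force': np.float64(0.0), 'width': np.float64(0.093)}
scene 51.29780014434302 323.6916718663252 201.5187991627304 [[0.905, -0.182, 0.384, 0.234], [-0.424, -0.368, 0.827, -0.676], [-0.009, -0.912, -0.41, 0.427], [0.0, 0.0, 0.0, 1.0]]
side 42.03433017020785 312.91978542673644 197.26671802665783 [[0.936, -0.134, 0.327, 0.241], [-0.352, -0.287, 0.891, -0.9], [-0.025, -0.949, -0.315, 0.403], [0.0, 0.0, 0.0, 1.0]]
wrist 65.70646984690485 323.4050061475412 201.15516196396044 [[0.435, -0.863, -0.256, 0.31], [-0.9, -0.417, -0.122, -0.461], [-0.001, 0.283, -0.959, 0.384], [0.0, 0.0, 0.0, 1.0]]
```

View pics/scene0.png

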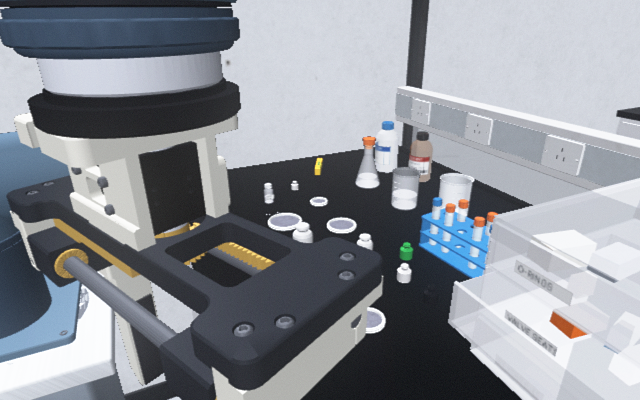

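View pics/side0.png

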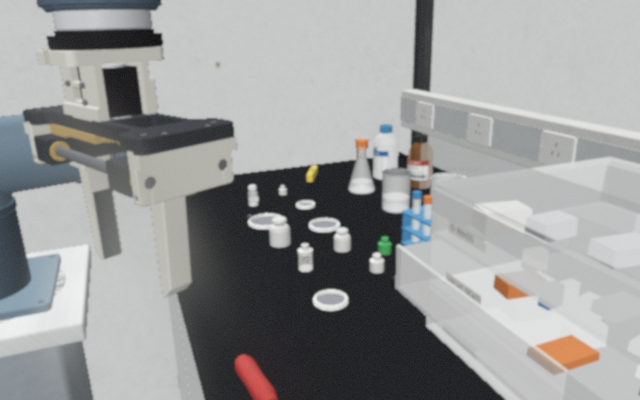

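View pics/wrist0.png

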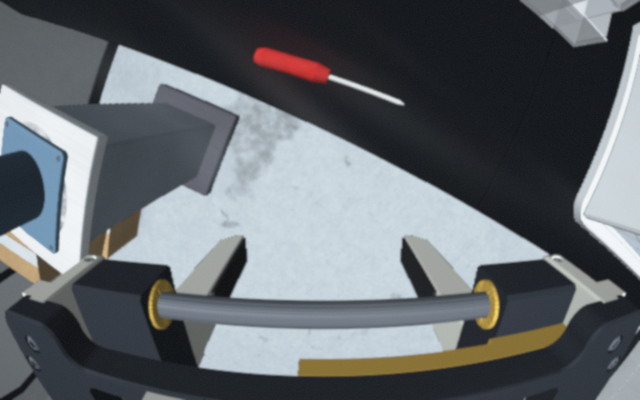

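Side view: the pots are at (265,221), (305,204), (324,225) and (331,300). Weight candidates are (280,232) largest, (342,240) second, (376,263) third and (283,190) smallest. Objects that could be mistaken for weights are (253,195) and (305,258), which are basket and vial, plus the green one at (385,246) and the black one at scene (430,292). Next I'll get rough positions and move the wrist camera over them.

```bash
cat > h.py <<'E'
import numpy as np,cv2
from rig import r
def ray(c,u,v,fish=False):
    f=200/np.tan(np.radians(c["fov_y"])/2);x,y=u-c["cx"],v-c["cy"]
    if fish:
        rr=np.hypot(x,y)+1e-9;t=rr/f;d=np.array([np.sin(t)*x/rr,np.sin(t)*y/rr,np.cos(t)])
    else: d=np.array([x/f,y/f,1.])
    E=np.array(c["extrinsics"]);return E[:3,3],E[:3,:3]@d
def plane(c,u,v,z,fish=False):
    o,d=ray(c,u,v,fish);return (o+d*(z-o[2])/d[2])[:2]
def proj(c,p,fish=False):
    E=np.array(c["extrinsics"]);f=200/np.tan(np.radians(c["fov_y"])/2)
    q=E[:3,:3].T@(np.array(p)-E[:3,3])
    if not fish:return q[:2]/q[2]*f+[c["cx"],c["cy"]]
    h=np.hypot(q[0],q[1]);return q[:2]/h*f*np.arctan2(h,q[2])+[c["cx"],c["cy"]]
def totool(v):  # world delta(m) -> tool mm
    from scipy.spatial.transform import Rotation as R
    return np.round(R.from_quat(r.observe()["tcp_rot"]).inv().apply(v)*1000,1)
E
python3 - <<'E'
from h import *
c=r.capture("side")
for n,u,v,z in[("p1",265,220,.008),("p2",305,204,.008),("p3",324,225,.008),("p4",331,299,.008),
 ("A",280,243,0),("B",342,249,0),("C",376,270,0),("D",283,194,0),("x1",253,205,0),("x2",305,269,0),("green",385,253,0)]:
    a=plane(c,u,v,z);print(n,np.round(a,3),round(float(np.hypot(*a)),3))
for n,u,l,v in[("p1",247,284,221),("p2",295,316,204),("p3",308,341,225),("p4",312,349,300),("A",269,291,241),("B",333,351,247),("C",369,384,270)]:
    print(n,np.linalg.norm(plane(c,u,v,.006)-plane(c,l,v,.006)))
print(totool([.1,0,0]),totool([0,.1,0]))
E
```

```text
p1 [0.502 0.115] 0.515
p2 [0.616 0.177] 0.641
p3 [0.607 0.035] 0.608
p4 [ 0.503 -0.253] 0.563
A [0.5   0.001] 0.5
B [ 0.599 -0.074] 0.604
C [ 0.617 -0.178] 0.643
D [0.599 0.294] 0.667
x1 [0.509 0.244] 0.564
x2 [ 0.507 -0.126] 0.522
green [ 0.664 -0.123] 0.676
p1 0.07989158613875526
p2 0.04912529650536494
p3 0.0687221987210473
p4 0.05602485171854143
A 0.04289797677161571
B 0.03363890352341073
C 0.025229335123552084
[90.1 43.5 -0. ] [ 43.5 -90.1   0.1]
```

```bash
python3 -m handwheel '[[35,-28,0,0,0,0,1],[35,-28,0,0,0,0,1],[35,-28,0,0,0,0,1],[35,-28,0,0,0,0,1],[35,-28,0,0,0,0,1],[35,-28,0,0,0,0,1],[35,-28,0,0,0,0,1],[35,-28,0,0,0,0,1],[35,-28,-5,0,0,0,1],[35,-28,-5,0,0,0,1],[35,-28,-5,0,0,0,1]]'
python3 -m handwheel '[[0,0,-5,0,0,0.15,1],[0,0,-5,0,0,0.15,1],[0,0,-5,0,0,0.15,1],[0,0,0,0,0,0,1],[0,0,0,0,0,0,1]]'
python3 - <<'E'
from h import *
s=r.observe();print(s["tool_pos"],s["tcp_rot"],s["q"])
for n in("scene","side","wrist"):
    c=r.capture(n);cv2.imwrite(f"pics/{n}1.png",c["color"])
for n,p in dict(A=(.5,0,0),B=(.6,-.07,0),C=(.617,-.178,0),D=(.599,.294,0),p4=(.503,-.253,0),x1=(.509,.244,0)).items(): print(n,proj(c,p,1))
E
```

```text
clock: 1.3
tool_pos: [0.4523, -0.0487, 0.2449]
tcp_rot: [0.975, 0.223, 0.0, 0.0]
ft_force: [0.8, 0.1, -0.1]
width: 0.093
gripper_force: 0.0
clock: 1.8
tool_pos: [0.4519, -0.0505, 0.2595]
tcp_rot: [1.0, 0.002, -0.0, -0.0]
ft_force: [-0.9, -0.8, -0.8]
width: 0.0932
gripper_force: 0.0
[ 0.45185072 -0.05050691  0.25947994] [ 9.99998149e-01  1.92261560e-03 -6.40705174e-05 -4.37359290e-05] [-3.57520480e-01  6.40062280e-02  1.69707796e+00  3.74833034e-05
  1.38065919e+00  1.20942353e+00]
A [285.20372969 135.21187595]
B [338.02732358  60.84305376]
C [417.55271193  53.16938306]
D [103.99401364  84.20345887]
p4 [464.67239479 137.86134705]
x1 [130.2331511  137.39375038]
```

View pics/wrist1.png

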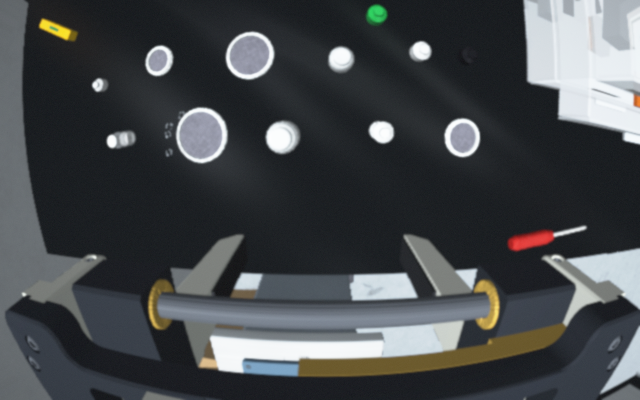

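The wrist view shows everything. Pots: A (201,135), B (250,55), C (462,138), D (159,60). Weights: A (283,137), B (341,60), C (421,51), D (100,85). Bystanders: (120,140) and (381,132). Look-alikes: green (376,14), black (469,55). I'll check the choice in one close crop of the side view.

```bash
python3 - <<'E'
import cv2,numpy as np
a=cv2.imread("pics/side1.png")[175:325,225:425];b=cv2.imread("pics/wrist1.png")[0:170,80:500]
a=cv2.resize(a,(400,300),interpolation=2);b=cv2.resize(b,(741,300),interpolation=2)
o=np.zeros((600,741,3),np.uint8);o[:300,:400]=a;o[300:]=b
cv2.imwrite("pics/crop1.png",o)
E
```

```text
(no output)
```

View pics/crop1.png

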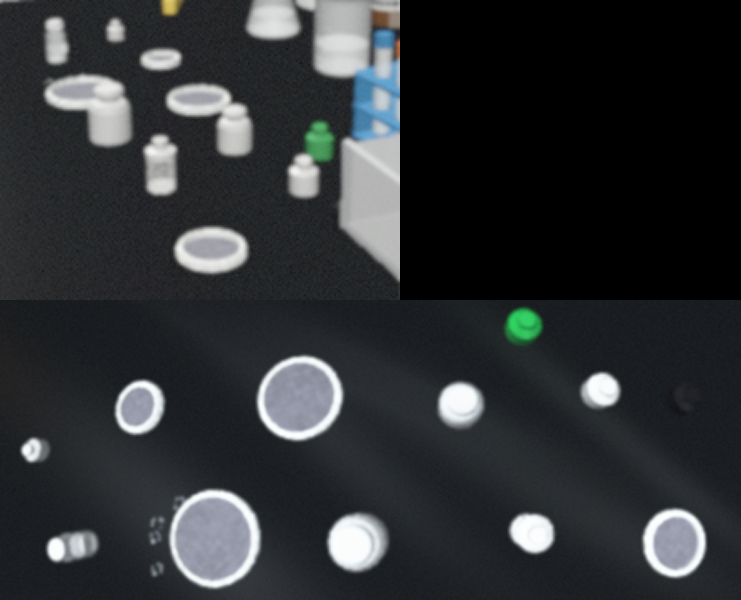

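The vial is at (120,140), and the mesh body at (381,132) is the basket. All four weights and pots are confirmed. Measuring positions from contours.

```bash
cat > m.py <<'E'
from h import *
c=r.capture("wrist");c2=r.capture("side");g=cv2.cvtColor(c["color"],6);g2=cv2.cvtColor(c2["color"],6)
def blobs(g,t):
    cs,_=cv2.findContours((g>t).astype(np.uint8),0,1);return [k for k in cs if cv2.contourArea(k)>25]
def near(bs,p): return min(bs,key=lambda k:np.linalg.norm(k.reshape(-1,2).mean(0)-p))
W=blobs(g,90)
for n,p,z in[("pA",(201,135),.008),("pB",(250,55),.008),("pC",(462,138),.008),("pD",(159,60),.008),
 ("A",(283,137),.024),("B",(341,60),.018),("C",(421,51),.014),("D",(100,85),.010),("basket",(381,132),.023),("vial",(120,140),.024),("black",(469,55),.015)]:
    k=near(W,p);(x,y),(a,b),_=cv2.minAreaRect(k);e=cv2.fitEllipse(k)
    print(n,np.round(e[0]),np.round(e[1]),np.round(plane(c,*e[0],z,1),4))
E
python3 m.py
```

```text
pA [201. 135.] [52. 57.] [0.5057 0.117 ]
pB [249.  55.] [46. 50.] [0.6096 0.0459]
pC [462. 137.] [36. 39.] [ 0.5041 -0.2443]
pD [159.  61.] [27. 31.] [0.6178 0.1825]
A [282. 137.] [32. 34.] [0.4999 0.0012]
B [340.  59.] [25. 26.] [ 0.5996 -0.0722]
C [420.  51.] [19. 22.] [ 0.6177 -0.1771]
D [99. 85.] [13. 14.] [0.5986 0.2966]
basket [381. 131.] [22. 26.] [ 0.5074 -0.1244]
vial [120. 139.] [15. 31.] [0.5091 0.2461]
black [420.  51.] [19. 22.] [ 0.6175 -0.1768]
```

```bash
python3 -m handwheel '[[24,-26,20,0,0,0,1],[24,-26,20,0,0,0,1],[0,0,40,0,0,0,1],[0,0,40,0,0,0,1],[0,0,40,0,0,0,1],[0,0,30,0,0,0,1],[0,0,20,0,0,0,1],[0,0,0,0,0,0,1],[0,0,0,0,0,0,1]]'
python3 - <<'E'
from h import *
c=r.capture("wrist");cv2.imwrite("pics/w2.png",c["color"]);print(r.observe()["tool_pos"])
E
```

```text
clock: 2.95
tool_pos: [0.5, 0.0013, 0.0498]
tcp_rot: [1.0, 0.0, -0.0, -0.0]
ft_force: [0.2, 0.6, -0.1]
width: 0.0932
gripper_force: 0.0
[0.50076276 0.00122008 0.05055178]
```

View pics/w2.png

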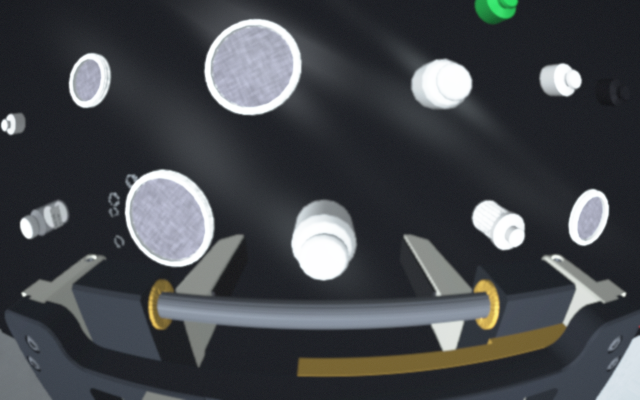

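The weight (323,240) is centred between the fingers. Next I descend and grip.

```bash
python3 -c "
from h import *
c=r.capture('wrist');print(plane(c,323,258,.05,1))"
python3 -m handwheel '[[0,0,15,0,0,0,1],[0,0,14,0,0,0,1],[0,0,0,0,0,0,0.6],[0,0,0,0,0,0,0.5],[0,0,0,0,0,0,0.4],[0,0,0,0,0,0,0],[0,0,0,0,0,0,0],[0,0,0,0,0,0,0],[0,0,0,0,0,0,0],[0,0,0,0,0,0,0]]'
```

```text
[0.50065714 0.00088495]
clock: 4.05
tool_pos: [0.5, 0.0014, 0.0208]
tcp_rot: [1.0, -0.0, 0.0, 0.0]
ft_force: [-0.8, 0.1, 0.7]
width: 0.0388
gripper_force: 30.0
```

```bash
python3 -m handwheel '[[0,0,-5,0,0,0,0],[0,0,-10,0,0,0,0],[0,0,-10,0,0,0,0],[0,-5,0,0,0,0,0],[1,-20,0,0,0,0,0],[1,-25,0,0,0,0,0],[1,-25,0,0,0,0,0],[2,-25,0,0,0,0,0],[1,-11,0,0,0,0,0],[0,-5,0,0,0,0,0],[0,0,0,0,0,0,0],[0,0,0,0,0,0,0]]'
python3 - <<'E'
from h import *
s=r.observe();print(s["tool_pos"],s["width"],s["ft_force"])
c=r.capture("wrist");cv2.imwrite("pics/w3.png",c["color"])
E
```

```text
clock: 5.25
tool_pos: [0.5059, 0.1168, 0.0456]
tcp_rot: [1.0, -0.0, -0.0, 0.0]
ft_force: [-0.2, 0.4, -3.7]
width: 0.0391
gripper_force: 30.0
[0.50590894 0.11684011 0.04560596] 0.039146369107374596 [-0.16245901  0.38226559 -3.66888965]
```

View pics/w3.png

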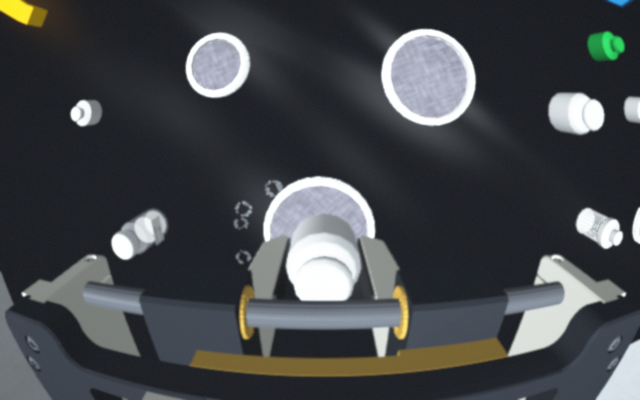

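The weight (323,270) is held upright above pot A, which is centred near (320,230). Lowering it now.

```bash
python3 -m handwheel '[[0,0,8,0,0,0,0],[0,0,8,0,0,0,0],[0,0,3,0,0,0,0],[0,0,1.5,0,0,0,0],[0,0,1,0,0,0,0],[0,0,0,0,0,0,0],[0,0,0,0,0,0,0],[0,0,0,0,0,0,0]]'
```

```text
clock: 6.1
tool_pos: [0.5062, 0.1175, 0.0244]
tcp_rot: [1.0, -0.0, 0.0, -0.0]
ft_force: [0.9, -0.9, -4.2]
width: 0.0393
gripper_force: 30.0
```

```bash
python3 -m handwheel '[[0,0,0.8,0,0,0,0],[0,0,0,0,0,0,0],[0,0,0,0,0,0,0]]'
```

```text
clock: 6.4
tool_pos: [0.5062, 0.1175, 0.0238]
tcp_rot: [1.0, -0.0, 0.0, -0.0]
ft_force: [-1.2, 0.9, 0.9]
width: 0.0396
gripper_force: 30.0
```

```bash
python3 -m handwheel '[[0,0,0,0,0,0,0.6],[0,0,0,0,0,0,0.7],[0,0,0,0,0,0,0.8],[0,0,0,0,0,0,0.8],[0,0,-20,0,0,0,0.8],[0,0,-30,0,0,0,0.8],[0,0,-30,0,0,0,0.8],[20,40,0,0,0,0,0.8],[20,40,0,0,0,0,0.8],[20,40,0,0,0,0,0.8],[20,40,0,0,0,0,0.8],[13.5,30,0,0,0,0,0.8]]'
python3 -m handwheel '[[0,0,20,0,0,0,0.8],[0,0,20,0,0,0,0.8],[0,0,0,0,0,0,0.8],[0,0,0,0,0,0,0.8]]'
python3 - <<'E'
from h import *
print(r.observe()["tool_pos"])
c=r.capture("wrist");cv2.imwrite("pics/w4.png",c["color"])
E
```

```text
clock: 7.6
tool_pos: [0.6007, -0.0753, 0.1034]
tcp_rot: [1.0, -0.001, 0.001, 0.0]
ft_force: [0.6, 0.2, -0.3]
width: 0.0748
gripper_force: 0.0
clock: 8.0
tool_pos: [0.5992, -0.0724, 0.0632]
tcp_rot: [1.0, -0.0, -0.0, -0.0]
ft_force: [0.7, 0.8, 0.5]
width: 0.0741
gripper_force: 0.0
[ 0.59917664 -0.07244349  0.06324143]
```

View pics/w4.png

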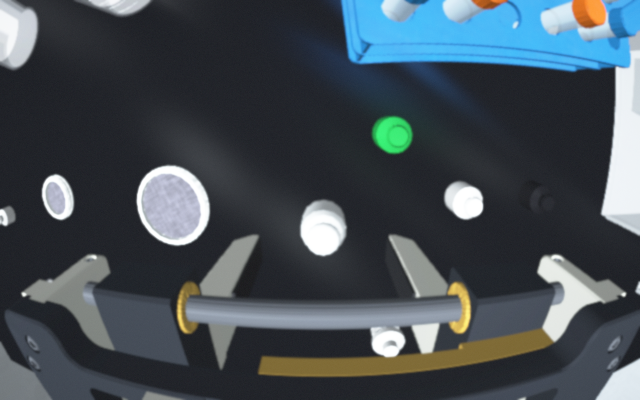

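Weight B (323,227) is centred between the fingers. Descend and grip.

```bash
python3 -m handwheel '[[0,0,20,0,0,0,0.8],[0,0,16,0,0,0,0.8],[0,0,6,0,0,0,0.6],[0,0,0,0,0,0,0.45],[0,0,0,0,0,0,0.35],[0,0,0,0,0,0,0],[0,0,0,0,0,0,0],[0,0,0,0,0,0,0],[0,0,0,0,0,0,0],[0,0,0,0,0,0,0]]'
```

```text
clock: 9.05
tool_pos: [0.5998, -0.0726, 0.0219]
tcp_rot: [1.0, -0.0, 0.0, 0.0]
ft_force: [-0.9, 0.9, 4.5]
width: 0.03
gripper_force: 30.0
```

```bash
python3 -m handwheel '[[0,0,-5,0,0,0,0],[0,0,-10,0,0,0,0],[0,0,-10,0,0,0,0],[0,-5,0,0,0,0,0],[2,-20,0,0,0,0,0],[2,-25,0,0,0,0,0],[2,-25,0,0,0,0,0],[2,-25,0,0,0,0,0],[2,-13,0,0,0,0,0],[0,-5,0,0,0,0,0],[0,0,0,0,0,0,0],[0,0,0,0,0,0,0]]'
python3 - <<'E'
from h import *
c=r.capture("wrist");cv2.imwrite("pics/w5.png",c["color"]);c=r.capture("side");cv2.imwrite("pics/s5.png",c["color"])
E
```

```text
clock: 10.25
tool_pos: [0.6094, 0.0446, 0.0463]
tcp_rot: [1.0, -0.0, -0.0, 0.0]
ft_force: [-0.3, 0.4, -1.9]
width: 0.0302
gripper_force: 30.0
```

View pics/w5.png

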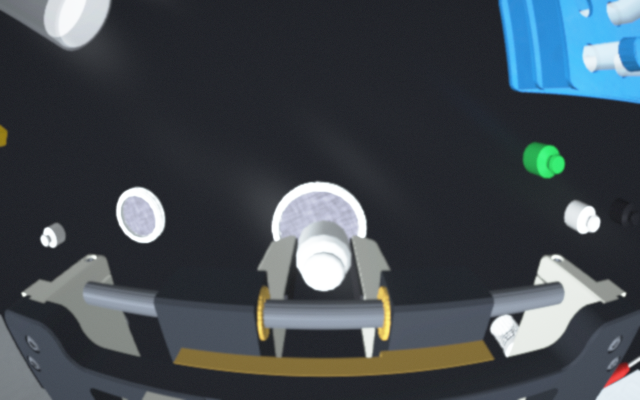

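B (323,260) is held upright over pot B. Lower it.

```bash
python3 -m handwheel '[[0,0,8,0,0,0,0],[0,0,8,0,0,0,0],[0,0,3,0,0,0,0],[0,0,1.5,0,0,0,0],[0,0,0.5,0,0,0,0],[0,0,0,0,0,0,0],[0,0,0,0,0,0,0]]'; python3 -m handwheel '[[0,0,0.6,0,0,0,0],[0,0,0,0,0,0,0],[0,0,0,0,0,0,0]]'
```

```text
clock: 11.05
tool_pos: [0.6097, 0.0455, 0.0255]
tcp_rot: [1.0, -0.0, 0.0, 0.0]
ft_force: [0.3, 0.1, -2.0]
width: 0.0298
gripper_force: 30.0
clock: 11.35
tool_pos: [0.6097, 0.0455, 0.025]
tcp_rot: [1.0, -0.0, 0.0, -0.0]
ft_force: [0.9, 0.5, -1.6]
width: 0.0299
gripper_force: 30.0
```

```bash
python3 -m handwheel '[[0,0,0.5,0,0,0,0],[0,0,0,0,0,0,0],[0,0,0,0,0,0,0]]'; python3 -m handwheel '[[0,0,0.5,0,0,0,0],[0,0,0,0,0,0,0],[0,0,0,0,0,0,0]]'
```

```text
clock: 11.65
tool_pos: [0.6097, 0.0455, 0.0249]
tcp_rot: [1.0, -0.0, 0.0, 0.0]
ft_force: [-1.4, 0.6, 6.8]
width: 0.0299
gripper_force: 30.0
clock: 11.95
tool_pos: [0.6098, 0.0455, 0.0249]
tcp_rot: [1.0, -0.0, 0.001, 0.0]
ft_force: [-3.1, 1.5, 8.6]
width: 0.03
gripper_force: 30.0
```

```bash
python3 -m handwheel '[[0,0,-0.5,0,0,0,0],[0,0,0,0,0,0,0.5],[0,0,0,0,0,0,0.6],[0,0,0,0,0,0,0.6],[0,0,-20,0,0,0,0.6],[0,0,-30,0,0,0,0.6],[0,0,-20,0,0,0,0.6],[2,45,0,0,0,0,0.6],[2,45,0,0,0,0,0.6],[2,45,0,0,0,0,0.6],[2,45,0,0,0,0,0.6],[0,42.5,0,0,0,0,0.6]]'
python3 -m handwheel '[[0,0,15,0,0,0,0.6],[0,0,15,0,0,0,0.6],[0,0,0,0,0,0,0.6],[0,0,0,0,0,0,0.6]]'
python3 - <<'E'
from h import *
print(r.observe()["tool_pos"])
c=r.capture("wrist");cv2.imwrite("pics/w6.png",c["color"])
E
```

```text
clock: 13.15
tool_pos: [0.6174, -0.1791, 0.094]
tcp_rot: [1.0, -0.0, 0.0, 0.0]
ft_force: [1.3, -0.2, 0.8]
width: 0.0559
gripper_force: 0.0
clock: 13.55
tool_pos: [0.6168, -0.1751, 0.0632]
tcp_rot: [1.0, 0.001, -0.001, -0.001]
ft_force: [0.3, 0.7, 1.0]
width: 0.0557
gripper_force: 0.0
[ 0.61680286 -0.17514538  0.06320941]
```

View pics/w6.png

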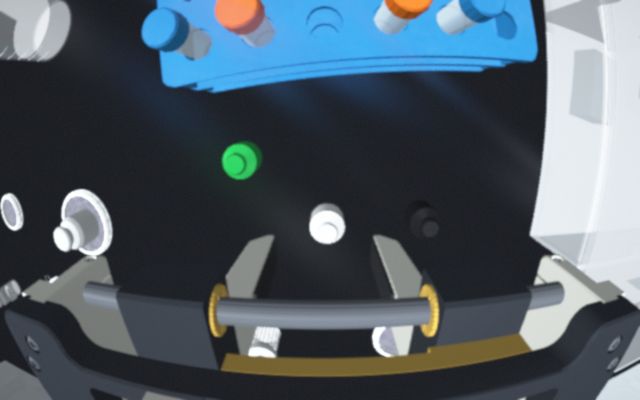

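B stands in its pot at (75,235). C is at (326,225), near the centre, and the black look-alike is at (427,220). Checking clearance to it and to the cabinet.

```bash
python3 - <<'E'
from h import *
c=r.capture("wrist")
print("black",plane(c,427,220,.015,1),"C",plane(c,326,224,.016,1))
for z in(0,.1,.15):print("cab",plane(c,535,235,z,1),plane(c,590,300,z,1))
E
```

```text
black [ 0.62198235 -0.25133647] C [ 0.61977714 -0.1777597 ]
cab [ 0.59965589 -0.37022836] [ 0.50721299 -0.49961909]
cab [ 0.64393496 -0.28138871] [ 0.59373594 -0.3516514 ]
cab [ 0.66607449 -0.23696888] [ 0.63699741 -0.27766756]
```

```bash
python3 -m handwheel '[[2,2,20,0,0,0,0.6],[0,0,16,0,0,0,0.6],[0,0,6,0,0,0,0.5],[0,0,0,0,0,0,0.4],[0,0,0,0,0,0,0.3],[0,0,0,0,0,0,0],[0,0,0,0,0,0,0],[0,0,0,0,0,0,0],[0,0,0,0,0,0,0],[0,0,0,0,0,0,0]]'
```

```text
clock: 14.65
tool_pos: [0.6201, -0.1792, 0.0233]
tcp_rot: [1.0, -0.0, 0.001, 0.0]
ft_force: [-0.7, 2.3, 6.0]
width: 0.0232
gripper_force: 30.0
```

```bash
python3 -m handwheel '[[0,0,-5,0,0,0,0],[0,0,-10,0,0,0,0],[0,0,-10,0,0,0,0],[-8,0,-5,0,0,0,0],[-20,5,0,0,0,0,0],[-25,13,0,0,0,0,0],[-25,17,0,0,0,0,0],[-25,17,0,0,0,0,0],[-10,10,0,0,0,0,0],[-3,3,0,0,0,0,0],[0,0,0,0,0,0,0],[0,0,0,0,0,0,0]]'
python3 - <<'E'
from h import *
c=r.capture("wrist");cv2.imwrite("pics/w7.png",c["color"])
E
```

```text
clock: 15.85
tool_pos: [0.5043, -0.2438, 0.0524]
tcp_rot: [1.0, 0.0, 0.0, 0.0]
ft_force: [0.7, 0.4, -2.4]
width: 0.0232
gripper_force: 30.0
```

View pics/w7.png

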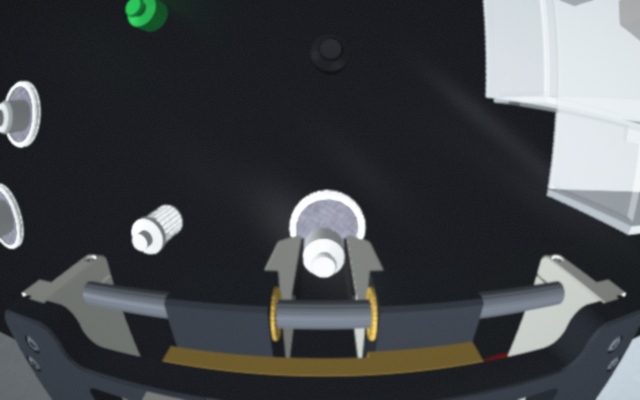

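C (323,255) is upright over pot C, whose centre is at (328,228). Lower it.

```bash
python3 -m handwheel '[[0,1,10,0,0,0,0],[0,0,10,0,0,0,0],[0,0,3,0,0,0,0],[0,0,1.5,0,0,0,0],[0,0,0.5,0,0,0,0],[0,0,0,0,0,0,0],[0,0,0,0,0,0,0]]'; python3 -m handwheel '[[0,0,0.6,0,0,0,0],[0,0,0,0,0,0,0],[0,0,0,0,0,0,0]]'; python3 -m handwheel '[[0,0,0.6,0,0,0,0],[0,0,0,0,0,0,0],[0,0,0,0,0,0,0]]'
```

```text
clock: 16.6
tool_pos: [0.5036, -0.2452, 0.0275]
tcp_rot: [1.0, -0.0, 0.0, 0.0]
ft_force: [-1.3, 0.1, -0.9]
width: 0.0231
gripper_force: 30.0
clock: 16.9
tool_pos: [0.5034, -0.2451, 0.0268]
tcp_rot: [1.0, -0.0, 0.0, 0.0]
ft_force: [-0.5, -0.0, -1.1]
width: 0.0233
gripper_force: 30.0
clock: 17.2
tool_pos: [0.5035, -0.2451, 0.0263]
tcp_rot: [1.0, -0.0, 0.0, 0.0]
ft_force: [-1.1, 0.5, 2.8]
width: 0.0233
gripper_force: 30.0
```

```bash
python3 -m handwheel '[[0,0,0,0,0,0,0.4],[0,0,0,0,0,0,0.5],[0,0,0,0,0,0,0.55],[0,0,-20,0,0,0,0.55],[0,0,-30,0,0,0,0.55],[0,0,-35,0,0,0,0.55],[0,-5,0,0,0,0,0.55],[8,-45,0,0,0,0,0.55],[8,-45,0,0,0,0,0.55],[8,-45,0,0,0,0,0.55],[8,-45,0,0,0,0,0.55],[8,-45,0,0,0,0,0.55]]'
python3 -m handwheel '[[8,-45,0,0,0,0,0.55],[8,-45,0,0,0,0,0.55],[8,-45,0,0,0,0,0.55],[8,-45,0,0,0,0,0.55],[8,-45,0,0,0,0,0.55],[8,-45,0,0,0,0,0.55],[7,-41.5,0,0,0,0,0.55],[0,0,25,0,0,0,0.55],[0,0,25,0,0,0,0.55],[0,0,0,0,0,0,0.55],[0,0,0,0,0,0,0.55]]'
python3 - <<'E'
from h import *
print(r.observe()["tool_pos"])
c=r.capture("wrist");cv2.imwrite("pics/w8.png",c["color"])
E
```

```text
clock: 18.4
tool_pos: [0.543, -0.0131, 0.1103]
tcp_rot: [1.0, -0.0, -0.0, -0.0]
ft_force: [0.4, -0.9, 0.4]
width: 0.0513
gripper_force: 0.0
clock: 19.5
tool_pos: [0.5978, 0.2963, 0.0601]
tcp_rot: [1.0, -0.0, -0.001, 0.0]
ft_force: [1.0, -0.6, 0.2]
width: 0.0514
gripper_force: 0.0
[0.59779595 0.29625976 0.06014538]
```

View pics/w8.png

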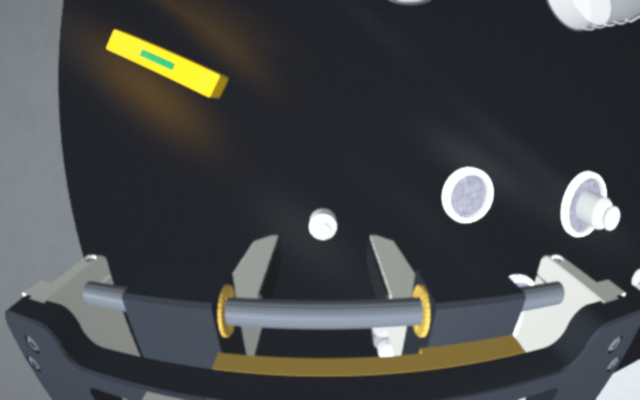

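D (323,224) is centred. Descend and grip.

```bash
python3 -m handwheel '[[1,0,20,0,0,0,0.55],[0,0,16,0,0,0,0.55],[0,0,5.5,0,0,0,0.45],[0,0,0,0,0,0,0.35],[0,0,0,0,0,0,0.25],[0,0,0,0,0,0,0],[0,0,0,0,0,0,0],[0,0,0,0,0,0,0],[0,0,0,0,0,0,0],[0,0,0,0,0,0,0]]'
```

```text
clock: 20.55
tool_pos: [0.6001, 0.2967, 0.0204]
tcp_rot: [1.0, -0.0, 0.001, -0.0]
ft_force: [-0.4, -0.7, 5.1]
width: 0.0179
gripper_force: 30.0
```

```bash
python3 -m handwheel '[[0,0,-5,0,0,0,0],[0,0,-10,0,0,0,0],[0,0,-15,0,0,0,0],[2,5,0,0,0,0,0],[4,20,0,0,0,0,0],[4,25,0,0,0,0,0],[4,25,0,0,0,0,0],[4,25,0,0,0,0,0],[0,11,0,0,0,0,0],[0,3,0,0,0,0,0],[0,0,0,0,0,0,0],[0,0,0,0,0,0,0]]'
python3 - <<'E'
from h import *
c=r.capture("wrist");cv2.imwrite("pics/w9.png",c["color"])
E
```

```text
clock: 21.75
tool_pos: [0.6173, 0.1834, 0.0496]
tcp_rot: [1.0, 0.0, 0.0, -0.0]
ft_force: [0.2, -0.9, -1.3]
width: 0.018
gripper_force: 30.0
```

View pics/w9.png

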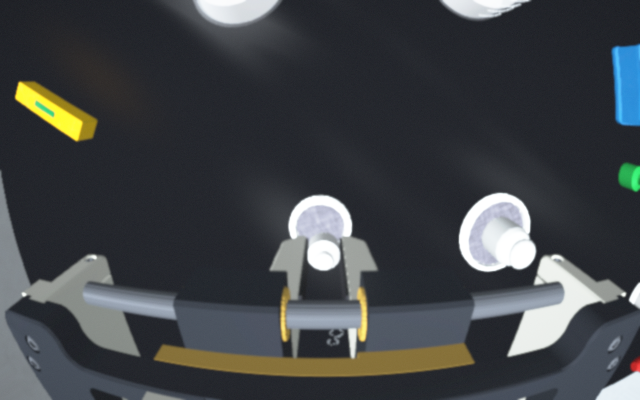

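D (322,250) is upright over pot D (320,222). Lower it.

```bash
python3 -m handwheel '[[0,0,10,0,0,0,0],[0,0,10,0,0,0,0],[0,0,3,0,0,0,0],[0,0,1.5,0,0,0,0],[0,0,0.5,0,0,0,0],[0,0,0,0,0,0,0],[0,0,0,0,0,0,0]]'; python3 -m handwheel '[[0,0,0.7,0,0,0,0],[0,0,0,0,0,0,0],[0,0,0,0,0,0,0]]';python3 -m handwheel '[[0,0,0.5,0,0,0,0],[0,0,0,0,0,0,0],[0,0,0,0,0,0,0]]'
```

```text
clock: 22.5
tool_pos: [0.6178, 0.1824, 0.0249]
tcp_rot: [1.0, -0.0, 0.0, -0.0]
ft_force: [-0.0, 0.6, -0.6]
width: 0.0184
gripper_force: 30.0
clock: 22.8
tool_pos: [0.6176, 0.1824, 0.024]
tcp_rot: [1.0, -0.0, 0.0, -0.0]
ft_force: [0.2, 0.7, -1.2]
width: 0.0179
gripper_force: 30.0
clock: 23.1
tool_pos: [0.6176, 0.1824, 0.0235]
tcp_rot: [1.0, -0.0, 0.0, -0.0]
ft_force: [0.6, -0.7, 0.9]
width: 0.0178
gripper_force: 30.0
```

```bash
python3 -m handwheel '[[0,0,0.3,0,0,0,0],[0,0,0,0,0,0,0.3],[0,0,0,0,0,0,0.4],[0,0,0,0,0,0,0.45],[0,0,0,0,0,0,0.45],[0,0,-20,0,0,0,0.45],[0,0,-40,0,0,0,0.45],[0,0,-45,0,0,0,0.45],[0,0,-45,0,0,0,0.45],[0,0,-45,0,0,0,0.45],[0,0,-40,0,0,0,0.45]]'
python3 -m handwheel '[[-28,39,0,0,0,0,0.45],[-28,39,0,0,0,0,0.45],[-28,39,0,0,0,0,0.45],[-28,39,0,0,0,0,0.45],[-28,39,0,0,0,0,0.45],[-28,39,0,0,0,0,0.45],[0,0,0,0,0,0,0.45],[0,0,0,0,0,0,0.45]]'
python3 - <<'E'
from h import *
c=r.capture("wrist");d=r.capture("side");cv2.imwrite("pics/w10.png",c["color"])
a=cv2.resize(d["color"][175:325,200:425],(450,300),interpolation=2);b=cv2.resize(c["color"][0:170,60:500],(776,300),interpolation=2)
o=np.zeros((600,776,3),np.uint8);o[:300,:450]=a;o[300:]=b;cv2.imwrite("pics/crop10.png",o)
E
```

```text
clock: 24.2
tool_pos: [0.6175, 0.1824, 0.2607]
tcp_rot: [1.0, -0.0, 0.001, -0.0]
ft_force: [-0.6, -0.7, 0.5]
width: 0.0422
gripper_force: 0.0
clock: 25.0
tool_pos: [0.4492, -0.0523, 0.2584]
tcp_rot: [1.0, -0.002, 0.001, -0.0]
ft_force: [0.0, 0.3, 0.9]
width: 0.042
gripper_force: 0.0
```

View pics/crop10.png

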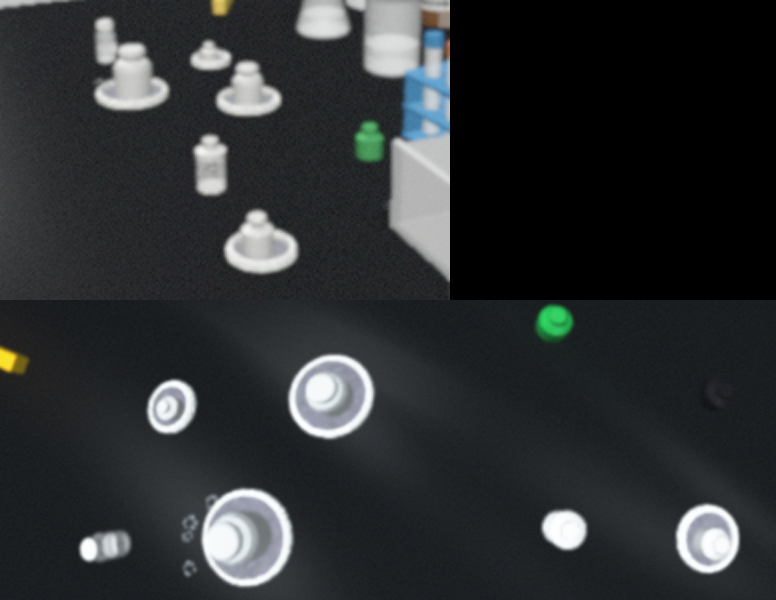

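All four weights stand upright and near the centre of their own pots. The basket and the vial haven't moved. Handing in.

```bash
python3 -c "
from rig import r
print(r.finish_job())"
```

```text
the job is handed in; nothing more can be done
None
```

I put all four weights upright in the pots of their own size, left the basket and the vial where they stood, and handed the job in at about 25 s; the hand-in returned no verdict.

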